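# Push the sample racks up to the loader's gate and start it

## Task

Without picking anything up, slowly push the row of four sample racks along the loader's lane as one train, touching only the last rack from behind with your fingers, until the first rack is fully against the closed gate, the row has no gaps and all racks stand upright. Then press the green start key on the loader's hood and let it go. Leave the dropper bottle, the green-capped tube and the marker beside the loader where they are.

Things in the scene. Friction and masses are not known exactly. Their poses are not given: they have to be found in the camera images.
- loader: White benchtop rack loader, fixed, placed differently each time. Origin: on the bench under its open lane. x runs along the lane, the way the racks travel (roughly to the robot's left), y across, z up. Lane floor 36 mm above the bench, 123 mm wide between aluminium side guides (6 mm thick, 16 mm above the floor); a steel guide rail 10 mm wide, 5 mm high runs along its middle.
- lane_rear (a point): Middle of the lane's open rear end, at floor height (36 mm above the bench), 320 mm before the gate; no wall there. The floor is slippery: the whole row slides at about 1 to 3 N and stays where it is left.
- gate_face (a point): End stop: middle of the gate's face at floor height (36 mm above the bench), axes as the loader's. The gate is a fixed upright steel plate with a red top edge, 112 mm wide, 46 mm high. The first rack rests flat against it; with the row fully home the last rack's rear face is 84 mm before this point (-x).
- hood (a point): Centre of the hood's flat top, 142 mm above the bench; the hood is 135 mm long (loader x) and 165 mm wide and begins 45 mm beyond the gate's face. A covered track 130 mm high runs on from it to the analyser.
- rack1: First rack of the row, nearest the gate, starting 50 to 150 mm short of it. Light grey plastic rack across the lane: 21 mm thick (x, along the lane), 119 mm long (y), 60 mm high, flat upright faces, 0.1 to 0.2 kg, with five fixed capped tubes along its middle, cap tops 88 mm above its underside. Origin: centre of its underside; axes as the loader's.
- rack2: Second rack, touching the first. Light grey plastic rack across the lane: 21 mm thick (x, along the lane), 119 mm long (y), 60 mm high, flat upright faces, 0.1 to 0.2 kg, with five fixed capped tubes along its middle, cap tops 88 mm above its underside. Origin: centre of its underside; axes as the loader's.
- rack3: Third rack, touching the second. Light grey plastic rack across the lane: 21 mm thick (x, along the lane), 119 mm long (y), 60 mm high, flat upright faces, 0.1 to 0.2 kg, with five fixed capped tubes along its middle, cap tops 88 mm above its underside. Origin: centre of its underside; axes as the loader's.
- rack4: Last rack, the only one to push on. Light grey plastic rack across the lane: 21 mm thick (x, along the lane), 119 mm long (y), 60 mm high, flat upright faces, 0.1 to 0.2 kg, with 5 fixed tubes, cap tops 88 mm above its underside. Origin: centre of its underside; axes as the loader's. Push its rear face (-x) low, near the middle, under 0.3 m/s; 80 mm or more of empty lane lies behind it.
- start_top (a point): Centre of the top of the green round start key on the hood, facing up, 163 mm above the bench, 26 mm in diameter, in a black round collar 42 mm wide whose top is 9 mm lower.
- start (a joint): Travel of the start key: 0 released, 0.005 m fully down (about 4 N); it counts as pressed from 0.0035 m. It springs back.
- dropper_bottle: Amber dropper bottle with a red bulb, 44 mm in diameter, 108 mm high, standing loose beside the loader. Origin: centre of its underside. To be left alone.
- conical_tube: Upright clear tube with a green screw cap, 35 mm in diameter at the cap, 102 mm high, standing loose beside the loader. Origin: centre of its underside. To be left alone.
- marker: White marker pen with a blue cap, 135 mm long, 17 mm thick, lying loose on the bench. Origin: under the middle of its length, which lies along its x axis. To be left alone.

How it is judged:
On the way, in this order (a step that is already met when the one before it is completed fails the run):
1. the row of racks is fully home against the gate, closed up and upright (x of rack1 in the frame of gate_face above -0.0135 m and z of each of rack1, rack2, rack3, rack4 in the frame of gate_face below 0.004 m and angle between each of rack1, rack2, rack3, rack4's own z axis and vertical below 0.06 rad and angle between the y axis of each of rack1, rack2, rack3, rack4 and the y axis of loader, either way round below 0.06 rad and x of rack2 in the frame of gate_face above -0.0355 m and x of rack3 in the frame of gate_face above -0.0575 m and x of rack4 in the frame of gate_face above -0.0785 m), for 0.2 s.
2. the start key is pressed (value of joint start above 0.0035 m), for 0.05 s.
At the end, for the whole second after the job is handed in: The first rack is within 3 mm of the gate, the second within 4 mm and the others within 5 mm of their places in a closed row; all upright and square to the lane (0.06 rad), on the floor and at rest; the start key, pressed after that (3.5 mm or more), is released (all of step 1 and value of joint start below 0.0015 m and linear speed of each of rack1, rack2, rack3, rack4 below 0.01 m/s); the robot touches nothing.
It fails at once if a rack is lifted more than 12 mm off the lane floor or tipped by more than 0.25 rad (z of any of rack1, rack2, rack3, rack4 in the frame of gate_face above 0.012 m or angle between any of rack1, rack2, rack3, rack4's own z axis and vertical above 0.25 rad).
It fails at once if a rack is shoved faster than 0.3 m/s (linear speed of any of rack1, rack2, rack3, rack4 above 0.3 m/s).
It fails at once if the fingers push on a rack other than the last (contact force between the fingers and rack1 above 2 N or contact force between the fingers and rack2 above 2 N or contact force between the fingers and rack3 above 2 N).
It fails at once if the start key is pressed while the first rack is not yet at the gate (value of joint start above 0.0035 m and x of rack1 in the frame of gate_face below -0.0155 m).
It fails at once if a bystander is moved by more than 15 mm or tipped over (distance of any of dropper_bottle, conical_tube, marker from where it was at the start of the episode above 0.015 m or angle between any of dropper_bottle, conical_tube, marker's own z axis and vertical above 0.4 rad).
It also fails if it takes over 48 s, if anything falls off the work surface, if the arm or the gripper's body presses on something with over 40 N, if the wrist force passes 120 N, or if a joint passes its speed limit or range.

## Robot

A 6-joint arm with a two-finger parallel gripper is mounted at the origin on the work surface. World frame = base frame: x ahead of the robot, y to its left, z up, the work surface at z = 0. Lengths are in m, angles in rad, forces in N, time in s.
With the tool pointing down it reaches from about 0.275 to 0.825 m from the base axis. Payload 4.9 kg.
Tool frame: the origin (TCP) lies midway between the tips of the shut fingers; the grasp point (between the pads) lies 19 mm behind it (grip_point_offset is the distance from the TCP to the grasp point, in m); z points along the fingers, x is the direction in which the jaws open and shut, and the axes are right-handed (so a half turn about z gives the same grasp; the last joint's range is limited). The gripper opens to 85 mm and grips with 20 to 120 N. Pads are 22 mm wide; open, the fingers measure 114 mm over their backs; the gripper's body (76 mm by 85 mm) begins 54 mm behind the grasp point. The pads swing forward as they close: fully open they stand 13 mm farther back than shut.
Start: joints at [1.112, 0.326, -0.193, 1.052, 0, 1.437], TCP at [0.176, 0.521, 0.231] pointing down, gripper open.
Joint ranges: [-2.65, 2.65], [-0.97, 1.79], [-1.3, 1.35], [-1.93, 2.1], [-1.47, 1.37], [-3.14, 3.14]. Speed limits (rad/s): [2.57, 2.57, 3.14, 3.14, 3.14, 3.14].

## Interface

Orientations are given as a rotation vector (axis times angle).
In Python, from cell import * gives the robot as it stands. Calls block until the motion is done:
- movep(position, orientation): joint-space move of the TCP to a pose.
- move_l(position, velocity=0.15, rot=None, until_force=None): straight line of the TCP; rot=None keeps the orientation; velocity is the mean speed in m/s. With until_force (N) it stops when the force on the tool has changed by that much, and returns True; else False.
- set_joints(angles): joint-space move.
- let_go() and grab(newtons=None): open the fingers fully, or close them until they stop; newtons is the grip in N (None keeps the last).
- sleep(seconds).
- ik(position, orientation): joint angles nearest the present ones, or None.
- get_state(): the state.
- grab_frame(name): name is "scene" or "side" or "wrist"; returns a dict with "img" (400x640x3 uint8, red, green, blue), "fx", "fy", "cx", "cy" (pixels), "cam_to_world" (4x4, takes a point from camera to world coordinates); the wrist camera has in their place "T_tool_cam" (4x4, takes a point from camera to tool coordinates, whose origin is the TCP and whose axes are the tool frame's). Camera axes: x right, y down, z forward; pixel columns grow to the right and rows downward; lengths in m; the calibration is good to about 2 mm. A picture is of the moment at which its call begins: read the wrist's pose just before it. There is no depth.
A pose or a line that the arm cannot do raises MotionError and nothing moves.
- sign_off(): hands the job in, once; it reports no verdict.
Trained networks look in the newest picture that a camera, given by its name, has taken for a name from the list of things; names that differ only in an ending like _2 or _b are one class to them, and where a whole thing is asked for, a point or a joint stands for the part that bears it (a point fixed in the world has none). Each returns a list of dicts, best first, with "score" (0 to 1); they miss things now and then, are a little off and sometimes report something else, mostly with a low value. They report only what shows in the picture. A call takes as long as a camera call.
- spot_in(camera, name): "centre" ([column, row] in pixels, amid what is visible of it).
- silhouettes(camera, name): "mask" (400x640 bool, what is visible of it) and "centre" ([column, row] in pixels, amid what is visible of it).
- tip_of(camera, name): "centre" ([column, row] in pixels: a listed point, or the origin of a listed thing).
The state is a dict: "clock": time; "q": joint angles; "joint_velocities": joint speeds; "tau": joint torques, N m; "position": TCP position; "eef_rot": TCP orientation; "contact_force": force on the tool from outside, world axes, zero at the start; "wrist_torque": the same for the moment, N m; "finger_gap": opening from 0.0 (shut) to 1.0 (fully open).
Only numpy, scipy, OpenCV 4.12 (cv2) and the standard library are available. Lean on these libraries where they do the work, as an engineer would, in place of code of your own. Each camera call takes 0.05 s, during which the arm holds its last target.

## Working session

There is one attempt and no reset: what is moved stays moved. The work goes in short steps, each a Python script; the robot and the scene stay as the last script left them, time stands still between calls to the robot, and variables do not carry over. Pictures are saved under pics/ and viewed, and the job is handed in when it is done.

```bash
mkdir -p pics; cat > h.py <<'E'
from cell import *
import numpy as np, cv2
def snap(c,fn=None):
    f=grab_frame(c)
    if fn: cv2.imwrite('pics/'+fn,f["img"][:,:,::-1])
    return f
def ray(f,px,T=None):
    T=np.array(f["cam_to_world"]) if T is None else T
    d=np.array([(px[0]-f["cx"])/f["fx"],(px[1]-f["cy"])/f["fy"],1.])
    return T[:3,3],T[:3,:3]@d
def atz(f,px,z,T=None):
    o,d=ray(f,px,T); return o+d*(z-o[2])/d[2]
E
python3 - <<'E'
from h import *
s=get_state();print(s["clock"],s["position"],s["eef_rot"],s["finger_gap"])
Z={"lane_rear":.036,"gate_face":.036,"hood":.142,"start_top":.163,"rack1":.036,"rack4":.036,"dropper_bottle":0,"conical_tube":0,"marker":0,"loader":0}
for c in ["scene","side"]:
    f=snap(c,c+"0.png"); print(c,np.array(f["cam_to_world"])[:3,3].round(3))
    for n,z in Z.items():
        for r in tip_of(c,n)[:3]: print(n,round(r["score"],2),np.round(r["centre"],1),atz(f,r["centre"],z)[:2].round(4))
f=snap("wrist","wrist0.png")
E
```

```text
0.0 [0.17522392 0.52073039 0.23049008] [ 2.55071115e+00  1.83260807e+00 -2.41238956e-03] 1.0037223160247624
scene [0.979 0.107 0.789]
lane_rear 0.93 [234.4 169.8] [ 0.522  -0.2287]
gate_face 0.72 [392.9 215.7] [0.517  0.0979]
hood 0.76 [465.6 205.9] [0.5229 0.2078]
start_top 0.66 [459.4 176.6] [0.4841 0.1848]
rack1 0.92 [297.1 186.7] [ 0.5172 -0.0961]
rack1 0.83 [307.  194.1] [ 0.5268 -0.0719]
rack1 0.73 [317.7 193.2] [ 0.5177 -0.053 ]
rack4 0.92 [297.1 186.7] [ 0.5172 -0.0961]
rack4 0.83 [307.  194.1] [ 0.5268 -0.0719]
rack4 0.73 [317.7 193.2] [ 0.5177 -0.053 ]
dropper_bottle 0.86 [316.  276.6] [ 0.6679 -0.0024]
dropper_bottle 0.38 [294.6 189.8] [ 0.504  -0.1079]
conical_tube 0.79 [307.2 145. ] [ 0.3854 -0.1245]
marker 0.88 [223.8 150.1] [ 0.4603 -0.2886]
loader 0.69 [327.6 207.4] [ 0.5208 -0.0307]
side [ 0.348 -0.654  0.622]
lane_rear 0.7 [347.7 305.7] [ 0.5325 -0.2273]
gate_face 0.72 [297.9 201.7] [0.5218 0.1037]
hood 0.64 [285.4 145.8] [0.5164 0.1974]
start_top 0.61 [319.9 256.7] [ 0.4825 -0.2144]
start_top 0.46 [277.4 135.4] [0.5015 0.2165]
start_top 0.39 [323.4 349.7] [ 0.439  -0.3764]
rack1 0.93 [320.9 257.8] [ 0.5207 -0.0964]
rack4 0.93 [320.9 257.8] [ 0.5207 -0.0964]
dropper_bottle 0.82 [370.7 226.9] [0.6766 0.0036]
dropper_bottle 0.6 [324.  349.1] [ 0.4725 -0.2771]
dropper_bottle 0.19 [297.  203.9] [0.5279 0.1417]
conical_tube 0.7 [262.9 294.4] [ 0.3919 -0.1267]
conical_tube 0.26 [277.6 137.9] [0.553  0.5082]
marker 0.82 [320.3 350.6] [ 0.4655 -0.278 ]
marker 0.56 [261.7 297. ] [ 0.3885 -0.1325]
loader 0.86 [312.8 247.7] [ 0.5229 -0.0265]
loader 0.61 [373.  227.2] [0.6816 0.0011]
```

View pics/scene0.png

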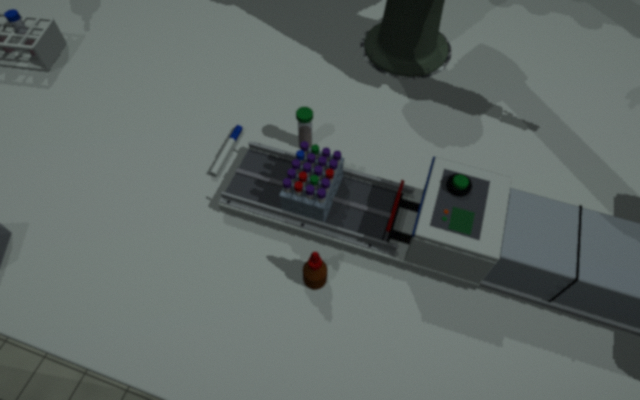

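View pics/side0.png

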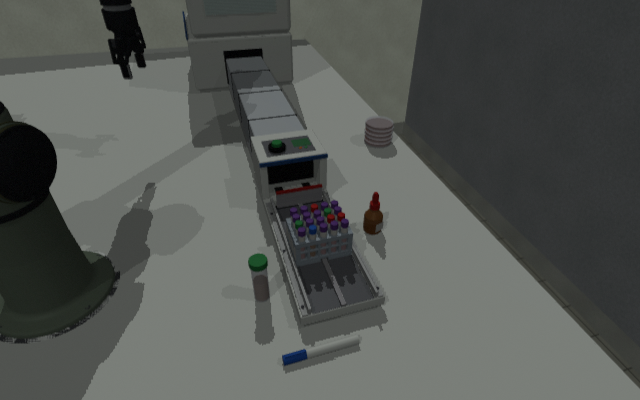

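View pics/wrist0.png

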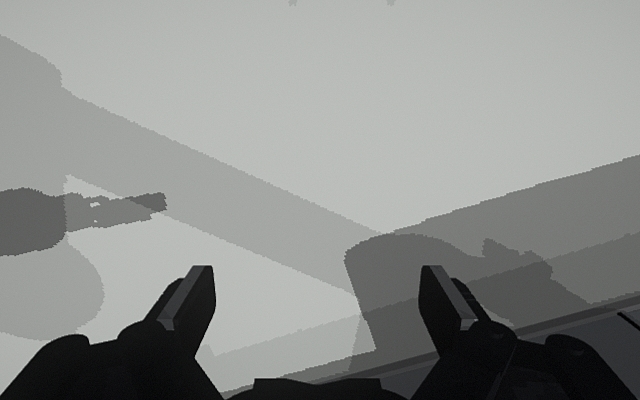

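The views show the racks mid-lane with the gate's red edge near scene (397,208). The key is near scene (459,183) and side (277,147), and the bottle, tube and marker are clear of the lane. Next I'll refine the lane line and key position, and check reachability.

```bash
cat >> h.py <<'E'
from scipy.spatial.transform import Rotation as Ro
def rotv(yaw,tilt,flip=1):
    X=np.array([np.cos(yaw),np.sin(yaw),0]);Y=np.array([-np.sin(yaw),np.cos(yaw),0]);Zd=np.array([0,0,-1.])
    z=Zd*np.cos(tilt)+X*np.sin(tilt); x=flip*Y; y=np.cross(z,x)
    return Ro.from_matrix(np.c_[x,y,z]).as_rotvec()
E
python3 - <<'E'
from h import *
key=[]
for c in ["scene","side"]:
    f=snap(c)
    print(c,"key",[(round(r["score"],2),np.round(r["centre"],1)) for r in spot_in(c,"start")[:2]])
    hsv=cv2.cvtColor(f["img"],cv2.COLOR_RGB2HSV)
    g=cv2.inRange(hsv,(45,120,60),(85,255,255))
    n,l,s,ce=cv2.connectedComponentsWithStats(g)
    for i in range(1,n):
        if s[i,4]>20: print(s[i],ce[i].round(1),atz(f,ce[i],.161)[:2].round(4))
    r=cv2.inRange(hsv,(0,120,60),(8,255,255));n,l,s,ce=cv2.connectedComponentsWithStats(r)
    for i in range(1,n):
        if s[i,4]>60:
            ys,xs=np.where(l==i); a=xs.argmin() if c=="side" else ys.argmin(); b=xs.argmax() if c=="side" else ys.argmax()
            print("red",s[i],atz(f,(xs[a],ys[a]),.082)[:2].round(4),atz(f,(xs[b],ys[b]),.082)[:2].round(4))
for t in (0,.2,.35,.5):
  for fl in (1,-1):
    for yaw in (1.57,):
      print(t,fl,[None if (q:=ik(p,rotv(yaw,t,fl))) is None else np.round(q,2) for p in ([.524,-.17,.05],[.52,0.015,.05])])
E
python3 -c "
import cv2
a=cv2.imread('pics/scene0.png')[130:280,200:520];cv2.imwrite('pics/z1.png',cv2.resize(a,None,fx=2.5,fy=2.5,interpolation=2))
a=cv2.imread('pics/side0.png')[120:330,230:400];cv2.imwrite('pics/z2.png',cv2.resize(a,None,fx=2.8,fy=2.8,interpolation=2))"
```

```text
scene key [(0.65, array([459.4, 179.8]))]
[297 107  15  12 135] [304.1 112.7] [ 0.4381 -0.1087]
[312 145   6   5  25] [314.7 147.1] [ 0.5064 -0.0634]
[455 175  12  11  92] [460.9 180.2] [0.489  0.1887]
[310 176   8   5  30] [313.9 178. ] [ 0.5682 -0.0426]
red [309 252  14  16  88] [ 0.6596 -0.0093] [0.6843 0.0032]
side key [(0.39, array([278.2, 147.7]))]
[292 139  18   7  87] [300.3 141.8] [0.5485 0.1734]
[272 140  10   5  34] [276.3 141.7] [0.493  0.1891]
[295 221   7   4  24] [298.2 222.4] [ 0.4703 -0.1182]
[249 254  18  13 184] [257.2 259.9] [ 0.3843 -0.1907]
0 1 [array([-0.45,  0.51, -0.42,  0.64,  0.  , -2.02]), array([-0.11,  0.47, -0.5 ,  0.6 ,  0.  , -1.68])]
0 -1 [array([-0.45,  0.51, -0.42,  0.64,  0.  ,  1.12]), array([-0.11,  0.47, -0.5 ,  0.6 ,  0.  ,  1.46])]
0.2 1 [array([-0.54,  0.57, -0.33,  0.77,  0.17, -2.12]), array([-0.23,  0.49, -0.49,  0.64,  0.19, -1.8 ])]
0.2 -1 [array([-0.54,  0.57, -0.33,  0.77,  0.17,  1.02]), array([-0.23,  0.49, -0.49,  0.64,  0.19,  1.34])]
0.35 1 [array([-0.61,  0.64, -0.25,  0.89,  0.29, -2.21]), array([-0.31,  0.53, -0.46,  0.69,  0.33, -1.9 ])]
0.35 -1 [array([-0.61,  0.64, -0.25,  0.89,  0.29,  0.94]), array([-0.31,  0.53, -0.46,  0.69,  0.33,  1.24])]
0.5 1 [array([-0.66,  0.72, -0.16,  1.01,  0.39, -2.3 ]), array([-0.38,  0.58, -0.42,  0.76,  0.46, -2.  ])]
0.5 -1 [array([-0.66,  0.72, -0.16,  1.01,  0.39,  0.84]), array([-0.38,  0.58, -0.42,  0.76,  0.46,  1.14])]
```

View pics/z1.png

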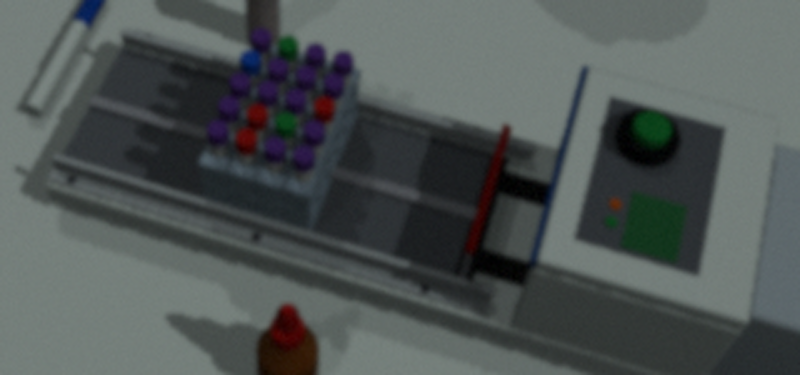

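View pics/z2.png

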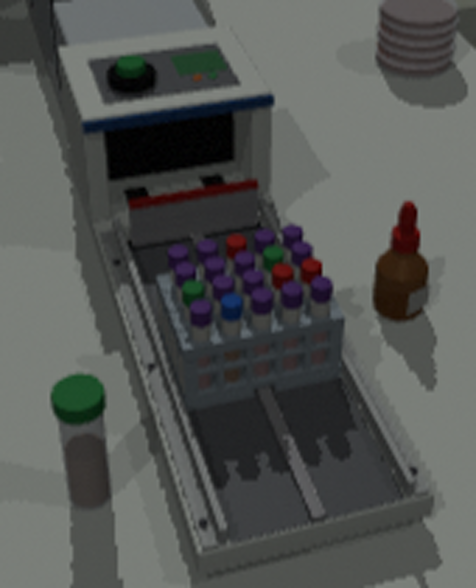

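```bash
python3 - <<'E'
from h import *
f=snap("scene");g=snap("side")
S=lambda p,z:atz(f,(200+p[0]/2.5,130+p[1]/2.5),z)[:2].round(4)
D=lambda p,z:atz(g,(230+p[0]/2.8,120+p[1]/2.8),z)[:2].round(4)
print("gate",S((507,127),.082),S((472,252),.082),D((130,205),.08),D((257,185),.08))
print("rail",S((95,100),.041),S((475,212),.041),D((318,515),.041),D((265,390),.041))
print("rack rear",D((190,400),.036),D((345,372),.036))
print("guide",S((125,38),.052),S((530,155),.052),S((55,160),.052),S((490,295),.052))
print("caps rear",[S(p,.122) for p in ((262,38),(251,62),(240,84),(229,107),(218,131))])
print("caps front",[S(p,.122) for p in ((343,62),(304,157))])
E
```

```text
gate [0.4659 0.0967] [0.5772 0.0995] [0.4688 0.0925] [0.5788 0.0914]
rail [ 0.523  -0.2196] [0.5201 0.0923] [ 0.5251 -0.2251] [ 0.5253 -0.1074]
rack rear [ 0.4716 -0.0969] [ 0.5901 -0.1018]
guide [ 0.4649 -0.2182] [0.4634 0.1193] [ 0.591  -0.2195] [0.5894 0.1202]
caps rear [array([ 0.4792, -0.0927]), array([ 0.5028, -0.0924]), array([ 0.5241, -0.0927]), array([ 0.5456, -0.0927]), array([ 0.5674, -0.0924])]
caps front [array([ 0.4798, -0.0294]), array([ 0.5674, -0.0287])]
```

Gate face is at y≈0.097, rack4's rear face at y≈-0.102, the lane centre at x≈0.523, and the key at (0.489, 0.189). The key position agrees in both cameras. Next: shut the fingers, go behind the row, and descend.

```bash
python3 - <<'E'
from h import *
grab(20)
r=rotv(1.575,.25,-1)
movep([.524,-.165,.24],r)
move_l([.524,-.165,.056],velocity=.12,rot=r,until_force=8)
s=get_state();print(s["clock"],s["position"],s["contact_force"],s["finger_gap"])
snap("side","side1.png");snap("scene","scene1.png")
E
python3 -c "
import cv2
a=cv2.imread('pics/scene1.png')[60:280,160:520];cv2.imwrite('pics/z3.png',cv2.resize(a,None,fx=2,fy=2,interpolation=2))"
```

```text
6.6333 [ 0.52452125 -0.16527993  0.05664645] [ 0.99204822  0.5383897  -0.11900416] -0.002245342643750298
```

View pics/side1.png

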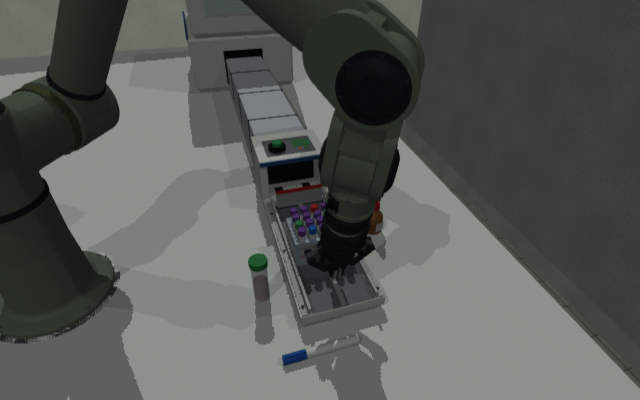

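View pics/z3.png

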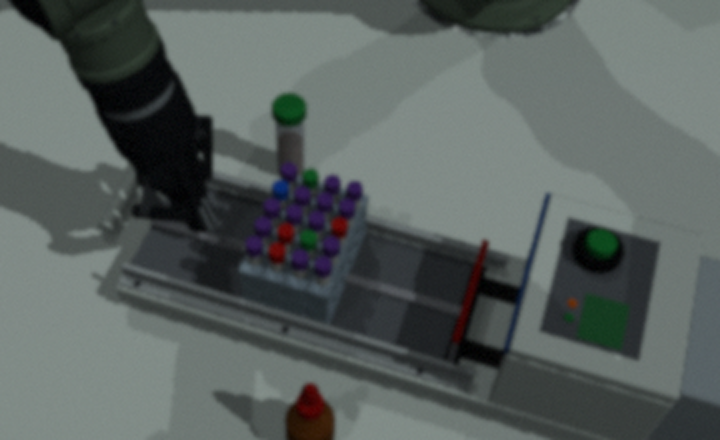

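The fingers are in the lane behind the row (tips near scene (262,175)) and nothing is disturbed. I'll push slowly now.

```bash
python3 - <<'E'
from h import *
def P(t):
    s=get_state();print(t,round(s["clock"],2),np.round(s["position"],4),np.round(s["contact_force"],2))
P("a")
print(move_l([.5235,-.125,.056],velocity=.06,until_force=8));P("b")
print(move_l([.522,-.02,.056],velocity=.035,until_force=8));P("c")
print(move_l([.522,.025,.056],velocity=.012,until_force=8));P("d")
f=snap("scene","scene2.png");snap("side","side2.png")
import cv2
cv2.imwrite('pics/z4.png',cv2.resize(f["img"][100:280,200:520,::-1],None,fx=2.4,fy=2.4,interpolation=2))
E
```

```text
a 6.73 [ 0.5244 -0.1652  0.0566] [ 0.6  -0.04 -0.54]
False
b 7.55 [ 0.5237 -0.1251  0.0561] [-0.33  0.79 -0.36]
False
c 10.7 [ 0.522  -0.0201  0.056 ] [-0.49 -1.31  0.78]
True
d 12.62 [ 5.221e-01 -4.000e-04  5.570e-02] [ 0.72 -2.57  2.2 ]
```

View pics/z4.png

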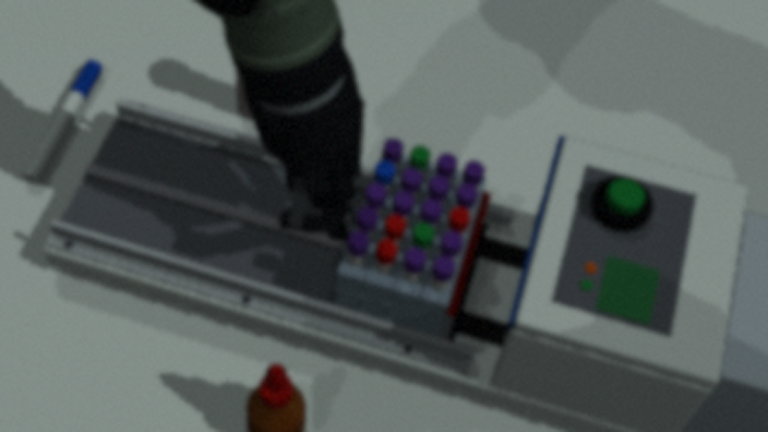

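View pics/side2.png

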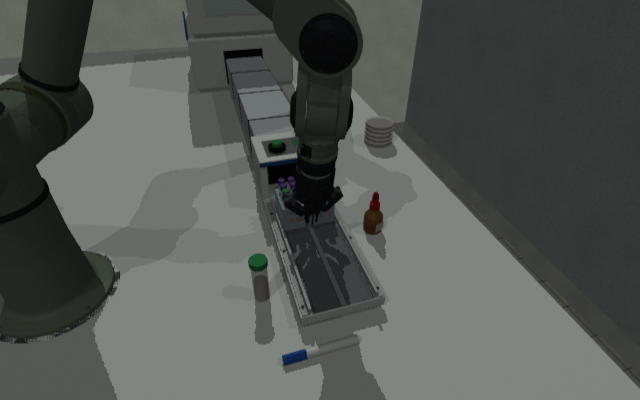

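The front rack is at the red gate edge (zoom (470,250)). I'll press again, harder and slowly, to confirm that it is a hard stop.

```bash
python3 - <<'E'
from h import *
def P(t):
    s=get_state();print(t,round(s["clock"],2),np.round(s["position"],4),np.round(s["contact_force"],2))
for F in (8,15):
    print(move_l([.522,.02,.056],velocity=.01,until_force=F));P(F)
sleep(.3);P("hold")
f=snap("scene","scene3.png")
print("caps",[(round(r["score"],2),atz(f,r["centre"],.036)[:2].round(3)) for r in tip_of("scene","rack1")[:5]])
move_l([.5225,-.05,.056],velocity=.06);P("back")
move_l([.5225,-.07,.22],velocity=.15);P("up")
f=snap("scene","scene4.png");g=snap("side","side4.png")
cv2.imwrite('pics/z5.png',cv2.resize(f["img"][100:280,200:520,::-1],None,fx=2.4,fy=2.4,interpolation=2))
T=get_state();w=snap("wrist","wrist4.png")
E
```

```text
True
8 13.38 [ 5.216e-01 -5.000e-04  5.510e-02] [-0.63 -0.47 -0.15]
True
15 14.19 [ 5.215e-01 -5.000e-04  5.470e-02] [ 0.54 -1.99  1.72]
hold 14.49 [ 5.213e-01 -5.000e-04  5.440e-02] [-0.05 -1.46  1.33]
caps [(0.97, array([0.525, 0.078])), (0.79, array([0.52, 0.02])), (0.66, array([0.522, 0.042])), (0.57, array([0.517, 0.058]))]
back 15.57 [ 0.5223 -0.0498  0.0559] [0.49 0.05 0.95]
up 16.82 [ 0.5219 -0.0697  0.2192] [ 1.22 -0.94 -0.68]
```

View pics/z5.png

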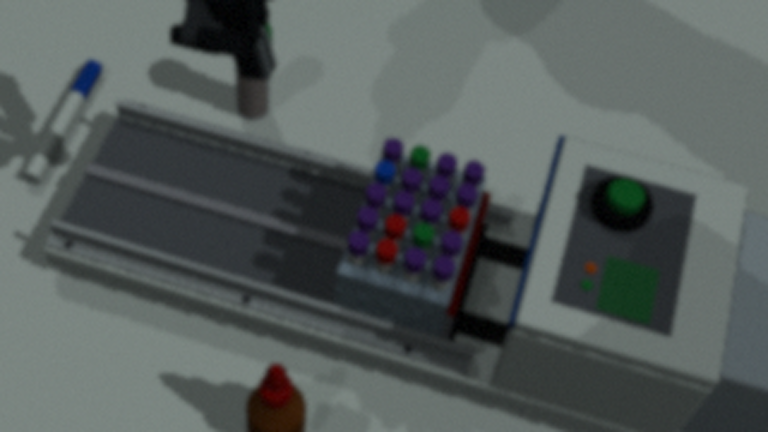

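View pics/wrist4.png

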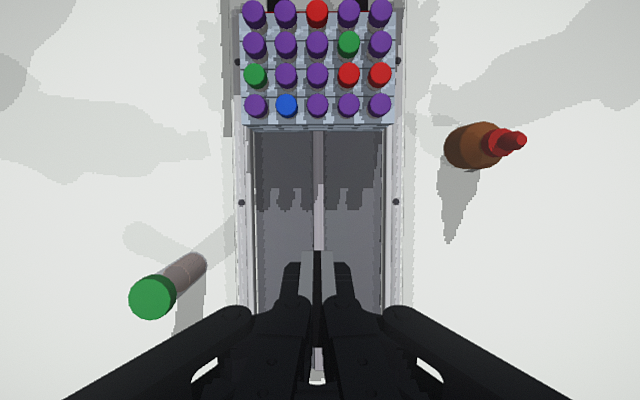

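In the wrist view the cap rows are evenly spaced (rows 12/43/74/105) and square to the lane. The stop was immovable at the same spot three times. I'll measure the front cap row against the gate, then move above the key.

```bash
python3 - <<'E'
from h import *
f=snap("scene")
S=lambda p,z:atz(f,(200+p[0]/2.4,100+p[1]/2.4),z)[:2].round(4)
print("gate top",S((487,197),.082),S((455,312),.082))
print("front caps",S((474,172),.121),S((443,268),.121),"rear",S((393,149),.121),S((359,241),.121))
move_l([.5225,-.05,.26],velocity=.15)
r=rotv(1.575,0,-1)
movep([.489,.189,.23],r)
s=get_state();print(s["clock"],s["position"])
T=np.eye(4);T[:3,:3]=Ro.from_rotvec(s["eef_rot"]).as_matrix();T[:3,3]=s["position"]
w=snap("wrist","wrist5.png");T=T@np.array(w["T_tool_cam"])
for r_ in tip_of("wrist","start_top")[:3]: print(r_["score"],r_["centre"],atz(w,r_["centre"],.163,T))
hsv=cv2.cvtColor(w["img"],cv2.COLOR_RGB2HSV)
g=cv2.inRange(hsv,(45,120,60),(85,255,255));n,l,st,ce=cv2.connectedComponentsWithStats(g)
for i in range(1,n):
    if st[i,4]>100: print(st[i],ce[i].round(1),atz(w,ce[i],.163,T).round(4))
E
```

```text
gate top [0.4686 0.0976] [0.5752 0.1004]
front caps [0.4782 0.0835] [0.5663 0.0837] rear [0.4784 0.0207] [0.5651 0.0213]
18.4417 [0.48926922 0.18806248 0.22964226]
0.97 [316.9, 217.9] [0.48946242 0.18669421 0.163     ]
[ 380  155   70   52 3202] [412.8 180.2] [0.5476 0.2114 0.163 ]
[ 299  192   40   41 1267] [318.3 212.6] [0.4903 0.1903 0.163 ]
[414 214  12  11 102] [419.6 218.8] [0.554  0.1863 0.163 ]
```

View pics/wrist5.png

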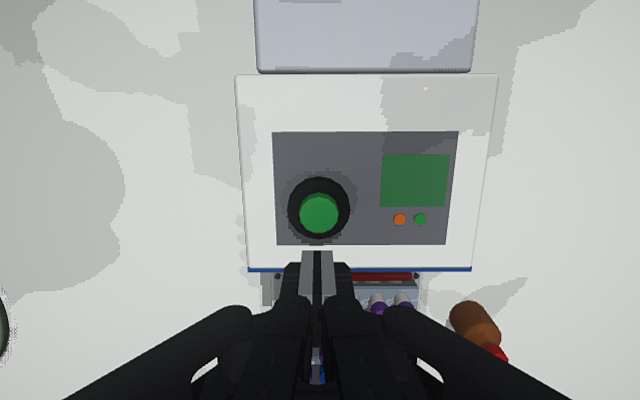

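Cap rows are 62.8 mm apart over three pitches, so the row is closed (3 × 21 mm). The key is at (0.490, 0.189). Before pressing, I'll take one look from above for a gap at the gate.

```bash
python3 - <<'E'
from h import *
move_l([.522,.03,.235],velocity=.25)
w=snap("wrist","wrist6.png");print(get_state()["clock"])
a=w["img"][130:300,220:440,::-1]
cv2.imwrite('pics/z6.png',cv2.resize(a,None,fx=3.4,fy=3.4,interpolation=2))
E
```

```text
19.3917
```

View pics/z6.png

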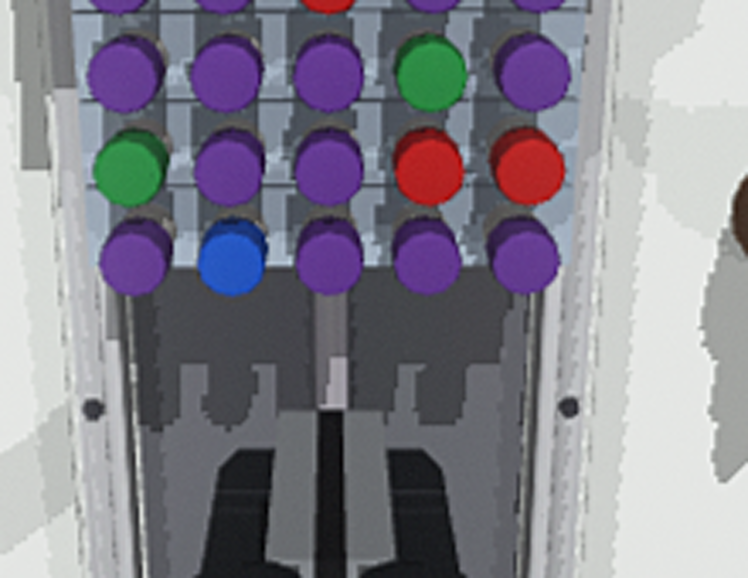

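```bash
python3 - <<'E'
from h import *
f=cv2.imread('pics/wrist6.png')
a=f[40:200,210:450]
cv2.imwrite('pics/z7.png',cv2.resize(a,None,fx=3.3,fy=3.3,interpolation=2))
E
```

```text
(no output)
```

View pics/z7.png

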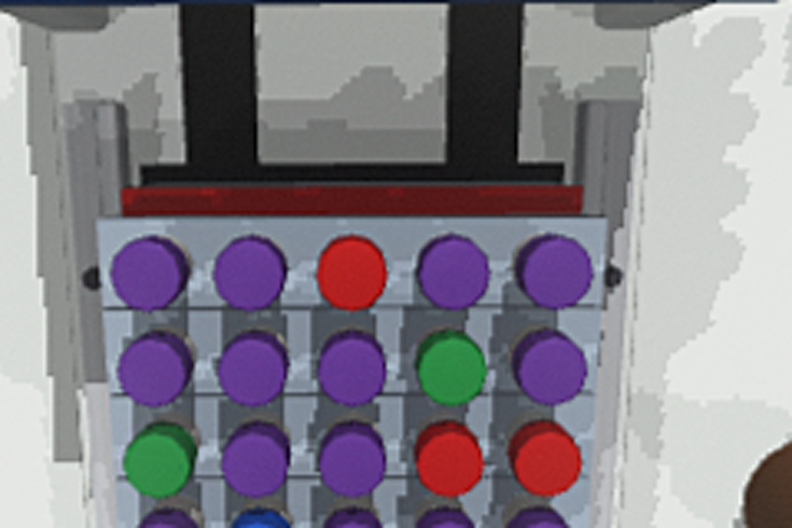

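The first rack's front edge (zoom row 217) lies along the whole red gate edge with no gap, and the row is square. Now I'll press the key.

```bash
python3 - <<'E'
from h import *
def P(t):
    s=get_state();print(t,round(s["clock"],2),np.round(s["position"],4),np.round(s["contact_force"],2))
move_l([.4895,.1885,.235],velocity=.2)
move_l([.4895,.1885,.172],velocity=.1);P("above")
print(move_l([.4895,.1885,.1565],velocity=.015,until_force=9));P("down")
sleep(.3);P("hold")
snap("wrist","wrist7.png")
move_l([.4895,.1885,.25],velocity=.1);P("up")
E
```

```text
above 21.13 [0.49   0.1883 0.1724] [-0.28  1.08  0.3 ]
True
down 22.03 [0.4895 0.1885 0.1581] [0.   0.38 5.37]
hold 22.33 [0.4895 0.1885 0.158 ] [-0.86  0.18  5.27]
up 23.46 [0.489  0.1884 0.2492] [ 0.62 -0.73  0.3 ]
```

```bash
python3 - <<'E'
from h import *
movep([.40,.36,.30],rotv(1.575,0,-1))
f=snap("scene");g=snap("side")
a=cv2.resize(f["img"][100:290,200:520,::-1],None,fx=2,fy=2,interpolation=2)
b=cv2.resize(g["img"][100:380,220:400,::-1],None,fx=1.35,fy=1.35)
cv2.imwrite('pics/z8.png',a);cv2.imwrite('pics/z9.png',b)
for n,z in (("dropper_bottle",0),("conical_tube",0),("marker",0)):
    print(n,[(round(r["score"],2),atz(f,r["centre"],z)[:2].round(4)) for r in tip_of("scene",n)[:1]])
print(get_state()["contact_force"],get_state()["clock"])
E
```

```text
dropper_bottle [(0.81, array([ 0.6738, -0.0038]))]
conical_tube [(0.69, array([ 0.3859, -0.134 ]))]
marker [(0.88, array([ 0.4649, -0.2854]))]
[ 0.67300148 -0.07623883  0.10968999] 24.525
```

View pics/z8.png

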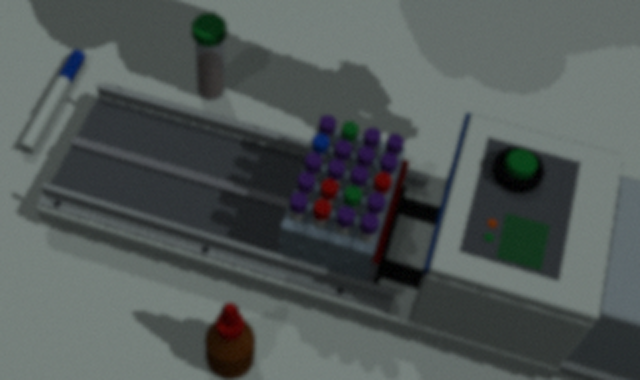

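View pics/z9.png

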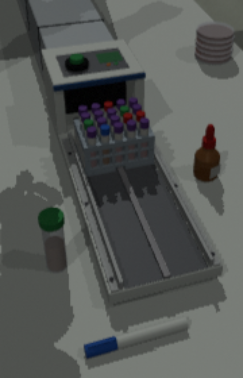

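Both views show the row closed up and upright at the gate, the key up again at zoom (521,160), and the bottle, tube and marker in place. The arm is clear, so I'm handing in.

```bash
python3 - <<'E'
from h import *
sign_off();print(get_state()["clock"])
E
```

```text
the job is handed in; nothing more can be done
the job is handed in; nothing more can be done
```

I pushed the four racks up to the gate as one train, touching only rack4 from behind with the shut fingers. I then pressed the start key, let it spring back, and handed in at about 24.5 s on the robot's clock. The system gave no verdict.

- **Row at the gate:** Three separate pushes all stopped at the same spot (TCP y ≈ -0.0005 m), the hardest set to stop at a 15 N force change. From above, no gap showed between rack1 and the gate's red edge.
- **Row closed and square:** The cap rows span 62.8 mm over three pitches, which matches 3 × 21 mm. The final views show all racks upright.
- **Start key:** The finger tips went down to z = 0.158 m, which is the full 5 mm of travel, at about 5 N. I judged the release only by eye in the final pictures and by the wrist force going back to near zero.
- **Bystanders:** The bottle, tube and marker look undisturbed. The network's positions for them differed from the start by 6 to 10 mm, most for the tube; I read this as detection scatter, since the arm never came near them.
- **Disagreement:** The stop came about 2.5 mm earlier than I had predicted from the pictures. The `gate_face` network estimates also scattered by about 6 mm. I relied on the hard stop and the view from above.

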